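# Load a phone battery under the spring-shut contact flap of a test dock

### The arm

A 7-joint arm with a two-finger parallel gripper is mounted at the origin on the work surface. World frame = base frame: x ahead of the robot, y to its left, z up, the work surface at z = 0. Lengths are in m, angles in rad, forces in N, time in s.
With the tool pointing down it reaches from about 0.425 to 0.875 m from the base axis. Payload 4.7 kg.
Tool frame: the origin (TCP) lies on the centre line of the jaws, within the pads' length; the fingertips stand 14 mm ahead of it and the grasp point (between the pads) lies 5 mm behind it; z points along the fingers, y is the direction in which the jaws open and shut (so a half turn about z gives the same grasp; the last joint's range is limited). The gripper opens to 87 mm and grips with 3 to 60 N. Pads are 19 mm wide; open, the fingers measure 117 mm over their backs; the gripper's body (75 mm by 190 mm) begins 51 mm behind the grasp point.
Start: joints at [1.246, 0.321, -0.07, 1.45, 0.023, 1.371, -0.057], TCP at [0.216, -0.613, 0.202] pointing down, gripper open.
Joint ranges: [-2.86, 2.86], [-0.3, 2.09], [-1.38, 1.24], [0.06, 2.45], [-1.56, 4.7], [0.09, 2.05], [-2.69, 2.69]. Speed limits (rad/s): [2.57, 2.57, 3.14, 3.14, 3.14, 3.14, 3.14].

### API

Orientations are given as a rotation vector (axis times angle).
In Python, from bench import ctrl gives the robot as it stands. The module is installed in compiled form; this text tells all that it offers.
- The arm moves only by the tool step_arm, never from a script. Its argument "plan" is a list of rows, each a list of 3 entries, a list of its own where there are three numbers: the turn, a rotation vector about the tool's x, y, z in rad, then the shift along the tool's x, y, z in m, then the closure in counts, from 0 (fully open) to 255 (shut). In form: [[[rx, ry, rz], [x, y, z], hand], ...]. A call has exactly 10 rows; each row is the pose to reach, as a shift and turn from the pose commanded when the call began, along the tool's axes at that moment; what a row does not reach only later rows make up. A row lasts 1/8 s, in which the tool goes at most 62.5 mm and 10.7 degrees, less where a joint would pass 70% of its speed; a pose out of reach is approached as far as the arm can. A call with a gripper value outside its range is refused whole. The fingers move at their own pace and stop on an object; "squeeze" is the grip in N (left out, the last holds). Time passes only in rows, so rows that repeat a pose let the fingers close, or fill a call up. It gives the time, the measured TCP pose, the force and the opening at its end, in the units of the state.
- ctrl.get_state(): the state, without advancing time (a new reading comes with each control period).
- ctrl.get_image(name): name is "side" or "top" or "wrist"; returns the picture (384x512x3 uint8, red, green, blue); there is no depth.
- ctrl.calibration(name): a dict with "fov_y" (degrees; the focal length in pixels is half the picture's height over the tangent of half this angle, whatever the lens; pixels are square), "cx", "cy" (the principal point, pixels), "k1" (the pictures are not rectified: a ray, as slopes to the right and down, at radius r is drawn at 1 + k1 r^2 times it, then the intrinsics apply), "rvec" (rotation vector, rad) and "tvec" (3), from world to camera coordinates, as OpenCV has them. Camera axes: x right, y down, z forward; pixel columns grow to the right and rows downward; lengths in m; the calibration is good to about 2 mm. A picture is of the moment at which its call begins: read the wrist's pose just before it. calibration takes no time and is no camera call; for the wrist camera it gives the pose at the moment of the call.
- ctrl.close_job(): hands the job in, once; it reports no verdict.
Trained networks look in the newest picture that a camera, given by its name, has taken for a name from the list of things; names that differ only in an ending like _2 or _b are one class to them, and where a whole thing is asked for, a point or a joint stands for the part that bears it (a point fixed in the world has none). Each returns a list of dicts, best first, with "score" (0 to 1); they miss things now and then, are a little off and sometimes report something else, mostly with a low value. They report only what shows in the picture. A call takes as long as a camera call. They do not tell look-alikes from the thing itself.
- ctrl.cut_out(camera, label): "pixels" (384x512 bool, what is visible of it) and "rect" ([left, top, width, height] in pixels, round what is visible of it).
The state is a dict: "time": time; "joint_positions": joint angles; "qd": joint speeds; "joint_torque": joint torques, N m; "position": TCP position; "tool_rot": TCP orientation; "ft_force": force on the tool from outside, world axes, zero at the start; "torque": the same for the moment, N m; "grip_width": opening from 0.0 (shut) to 1.0 (fully open).
Only numpy, scipy, OpenCV 4.12 (cv2) and the standard library are available. Lean on these libraries where they do the work, as an engineer would, in place of code of your own. Each camera call takes 0.05 s, during which the arm holds its last target.

### The job

Load the phone battery for testing: press the thumb bar on the left of the test dock with one fingertip to hold the spring-shut contact flap open, and while it is held open push the battery with the other fingertip along the bed, under the flap, fully home against the end stop. Then let go of the bar so that the flap comes down on the battery, and move clear. Do not pick the battery up, and leave everything else on the bench where it is.

Things in the scene. Friction and masses are not known exactly. Their poses are not given: they have to be found in the camera images.
- dock: the fixed battery test dock, 345 mm long (x), from x = -145 to 200, by 84 wide. Origin on the bench surface under the bed; x axis along the guide channel from the open loading end (nearest the robot) to the end stop, y to the left, z up. All dock numbers below are mm in this frame. A meter head with screen, up to 62 high, stands from x = 100 to 200
- bed (a point): fixed point on the bed's top at x = 0, y = 0, z = 18 of the dock. Rails 4 wide, 9 high over the bed, inner faces at y = -22 and +22, run from x = -140 to 90, where the end stop's face (20 high over the bed) closes the channel. From x = -145 to 45 the channel is open above
- hinge (a point): fixed point on the flap's hinge rod, at x = 0, y = 33, z = 38 of the dock. The rod runs along x on the left of the channel between two bearing blocks (12 wide in y, up to z = 44) at x = -136 and x = 88
- battery: the phone battery: a flat dark pack with a paper label, 78 long (x) x 40 wide (y) x 7 mm thick, about 50 g, terminals at its +x end. Origin at the centre of its underside. It starts loose on the dock's bed between the rails (2 mm play each side), terminals towards the stop, its front end 26 to 61 mm short of the flap
- battery_seat (a point): fixed point of the dock at x = 51, y = 0, z = 18: where the battery's origin is when it is fully home, its front end against the end stop (its rear end is then at x = 12)
- flap (a joint): angle of the contact flap (rad): 0 shut, up to 0.6 as its free (right) edge rises. A spring shuts it. Shut on the empty bed its block stands 4 mm over the bed, so the battery cannot enter; the gap is 11 mm at 0.2 rad and 15 mm at 0.3. Resting on a battery it reads about 0.09
- contact_block (a point): centre of the underside of the black contact block, 40 mm (x) by 16 mm (y), under the steel flap plate; moves with the flap. Flap and block cover the channel from x = 45 to 85 of the dock; the plate is 3 thick, at z = 38 when shut
- bar_top (a point): middle of the top face of the black ribbed thumb bar along the dock's left side, one piece with the flap on the other side of the hinge rod, like a see-saw: press it down and the flap rises; it springs back. Flap shut: bar x = -130 to 85, y = 47 to 85, 4 thick, top level at z = 32, this point at x = -22, y = 66. Only the bench is under it. A finger may slide along it
- bar_edge (a point): middle of the bar's outer top edge (x = -22, y = 85, z = 32 of the dock when shut); moves with the bar. At 0.35 rad the bar's top is at z = 22 at y = 60 and z = 18 at y = 70, about level with a fingertip pushing the battery. Holding it there takes about 7 N at y = 60, less farther out
- spare_pack: a smaller grey battery pack with a paper label, 60 x 44 x 6 mm, loose on the bench to the right of the dock; a bystander
- tweezers: steel tweezers lying flat, 125 x 20 x 7 mm, near the dock; a bystander
- driver: a screwdriver with yellow handle lying on the bench, 150 mm long, near the dock; a bystander
- screw_tin: a round steel tin, 54 mm across, 26 mm high, near the dock; a bystander
- phone: an opened phone lying on the bench, 146 x 70 x 8 mm; a bystander
- pliers: blue-handled pliers lying flat, 130 mm long, 14 mm thick; a bystander
- flux_bottle: a small white bottle standing, 36 mm across, 85 mm high; a bystander
Not all that is in view belongs to the job. Leave any blue or orange look-alike of the battery alone.

How it is judged:
By the outcome, as a careful person would: the job done as asked, in the order asked, and still so for the second after the job is handed in, with the robot touching nothing.
It also fails if it takes over 42 s, if anything falls off the work surface, if the arm or the gripper's body presses on something with over 40 N, if the wrist force passes 120 N, or if a joint passes its speed limit or range.

## Working session

There is one attempt and no reset: what is moved stays moved. The work goes in short steps, Python scripts to look and compute and a tool call to move; the robot and the scene stay as the last step left them, time stands still between calls to the robot, and variables do not carry over. Pictures are saved under pics/ and viewed, and the job is handed in when it is done.

Besides the shell and the picture viewer there is one more tool, called after "Request:" by a JSON object that holds its "fn" and its "kwargs". step_arm: Moves the arm, as the interface text tells. Its arguments: {"type":"object","properties":{"plan":{"type":"array"},"squeeze":{"type":"number"}},"required":["plan"]}

```bash
mkdir -p pics; ls
python3 - <<'E'
from bench import ctrl
import cv2
s=ctrl.get_state()
for k,v in s.items(): print(k,v)
for n in ["side","top","wrist"]:
    print(n,ctrl.calibration(n))
    im=ctrl.get_image(n); cv2.imwrite(f"pics/{n}0.png",im[:,:,::-1])
E
```

```text
pics
time 0.0
joint_positions [ 1.24613189  0.32182662 -0.07009868  1.45163753  0.02260017  1.37075235
 -0.05687843]
qd [-0.00083219  0.00111747  0.0001735  -0.00076747 -0.00027507 -0.0002959
  0.00050381]
joint_torque [ 3.09441680e-05 -4.91287422e+01 -4.04000301e-01 -3.12528741e+01
 -6.40635495e-02  4.37452400e-02  2.13025046e-04]
position [ 0.21578393 -0.61254439  0.20067808]
tool_rot [-3.09484914e+00 -5.29386762e-01  6.24308974e-04]
ft_force [-0.1876719  -0.14908913  0.07923168]
torque [0.00356666 0.00770339 0.01320442]
grip_width 0.9981172416187248
side {'fov_y': 51.6184019368125, 'cx': 259.68423619653515, 'cy': 188.082643350121, 'k1': -0.07135379220269643, 'rvec': array([ 2.19389007, -0.48242251,  0.22953183]), 'tvec': array([-0.49887484,  0.1825784 ,  1.36072393])}
top {'fov_y': 51.9606231176137, 'cx': 258.5793146054005, 'cy': 191.4049161274791, 'k1': 0.004459246069329987, 'rvec': array([ 2.11612831, -2.15532551,  0.21127926]), 'tvec': array([-1.75976646e-04,  5.59191078e-01,  1.20056006e+00])}
wrist {'fov_y': 70.78436473412694, 'cx': 250.42702204903085, 'cy': 192.434974543114, 'k1': -0.04870855873039795, 'rvec': array([-2.3604934 ,  1.66931635,  0.25011183]), 'tvec': array([-0.64874427, -0.03573978,  0.39056505])}
```

View pics/side0.png

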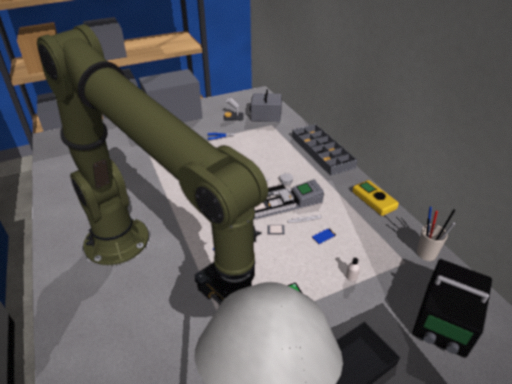

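View pics/top0.png

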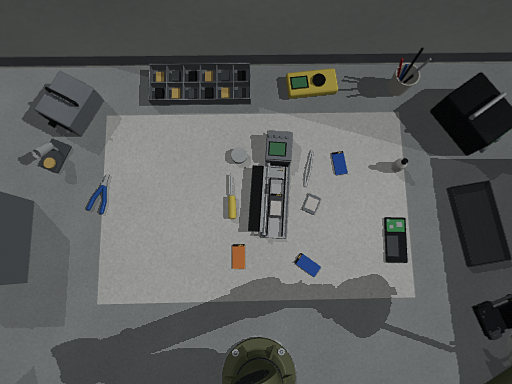

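View pics/wrist0.png

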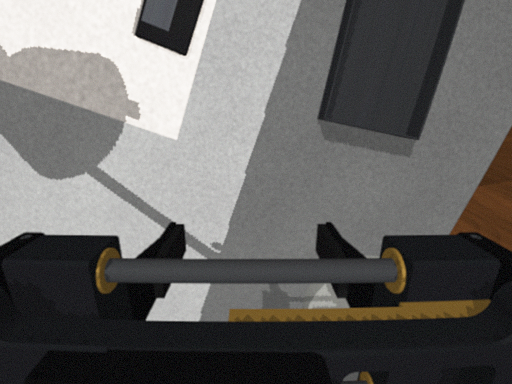

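```bash
cat > h.py <<'E'
import numpy as np, cv2
from scipy.spatial.transform import Rotation as R
def cam(c):
    f=192/np.tan(np.radians(c['fov_y'])/2); return f,R.from_rotvec(c['rvec']).as_matrix(),np.array(c['tvec'])
def proj(c,P):
    f,M,t=cam(c); p=np.atleast_2d(P)@M.T+t; s=p[:,:2]/p[:,2:]; r2=(s**2).sum(1,keepdims=True)
    return s*(1+c['k1']*r2)*f+[c['cx'],c['cy']]
def ray(c,uv):
    f,M,t=cam(c); d=(np.atleast_2d(uv)-[c['cx'],c['cy']])/f; s=d.copy()
    for _ in range(20): s=d/(1+c['k1']*(s**2).sum(1,keepdims=True))
    return -M.T@t, np.c_[s,np.ones(len(s))]@M
def onz(c,uv,z):
    o,d=ray(c,uv); return o+d*((z-o[2])/d[:,2:])
E
python3 - <<'E'
from bench import ctrl
from h import *
im=cv2.imread('pics/top0.png')
cv2.imwrite('pics/top0c.png',cv2.resize(im[120:285,200:330],None,fx=4.5,fy=3.6*1.0 if 0 else 3.6,interpolation=cv2.INTER_CUBIC))
c=ctrl.calibration('top')
print(onz(c,[[265,130],[292,130],[262,238],[286,238],[277,200]],0.03))
for n in ['dock','battery','flap','bar_top']:
    for r in ctrl.cut_out('top',n)[:3]: 
        yx=np.argwhere(r['pixels']); print(n,r['score'],r['rect'],onz(c,[yx.mean(0)[::-1]],.025))
E
```

```text
[[ 0.76962686 -0.03627927  0.03      ]
 [ 0.76835162 -0.12608652  0.03      ]
 [ 0.41299214 -0.01868484  0.03      ]
 [ 0.41156672 -0.09459404  0.03      ]
 [ 0.5336685  -0.06954068  0.03      ]]
battery 0.81 [293.6, 253.9, 26.6, 24.9] [[ 0.32714756 -0.15817512  0.025     ]]
battery 0.74 [269.2, 194.1, 10.6, 26.9] [[ 0.51611326 -0.06248484  0.025     ]]
battery 0.61 [231.7, 242.1, 13.4, 25.7] [[0.35779622 0.05773978 0.025     ]]
flap 0.94 [252.1, 166.8, 33.8, 65.7] [[ 0.55188316 -0.01734191  0.025     ]]
bar_top 0.69 [246.0, 167.3, 39.9, 63.0] [[ 0.55318644 -0.01835644  0.025     ]]
bar_top 0.56 [90.0, 170.4, 18.8, 40.0] [[0.56041893 0.49763774 0.025     ]]
```

View pics/top0c.png

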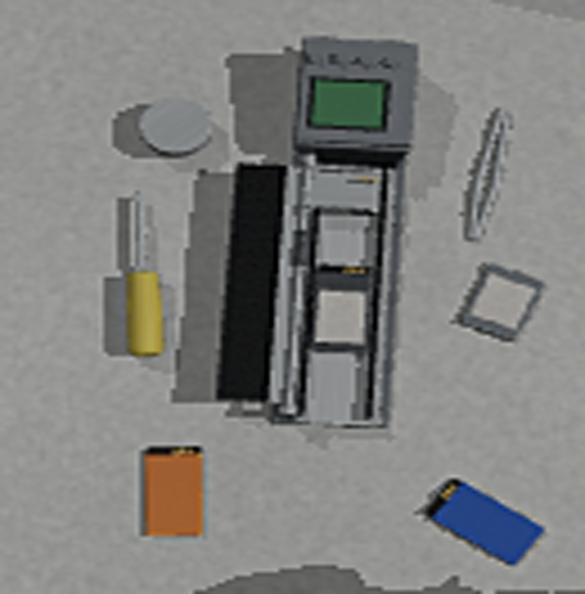

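Run:
```python
from bench import ctrl
from h import *
s=ctrl.get_state(); M=R.from_rotvec(s['tool_rot']).as_matrix(); print(M.round(3))
f,C,t=cam(ctrl.calibration('wrist')); o=-C.T@t
print('cam in tool',M.T@(o-s['position']), (M.T@C.T).round(3))
```

```text
[[ 0.943  0.332 -0.   ]
 [ 0.332 -0.943  0.   ]
 [-0.    -0.    -1.   ]]
cam in tool [ 0.07987385 -0.00045661 -0.18225016] [[ 0.001 -0.957 -0.291]
 [ 1.     0.001  0.   ]
 [-0.    -0.291  0.957]]
```

Request:
{"fn": "step_arm", "kwargs": {"plan": [[[0, 0, 0.04], [0.04, -0.03, -0.01], 0], [[0, 0, 0.08], [0.09, -0.07, -0.02], 0], [[0, 0, 0.12], [0.14, -0.11, -0.03], 0], [[0, 0, 0.16], [0.19, -0.15, -0.04], 0], [[0, 0, 0.2], [0.24, -0.19, -0.05], 0], [[0, 0, 0.24], [0.29, -0.23, -0.05], 0], [[0, 0, 0.28], [0.34, -0.27, -0.05], 0], [[0, 0, 0.32], [0.39, -0.32, -0.05], 0], [[0, 0, 0.36], [0.44, -0.36, -0.05], 0], [[0, 0, 0.4], [0.47, -0.39, -0.05], 0]]}}

```text
time: 1.6
position: [0.5297, -0.0889, 0.2521]
tool_rot: [3.139, -0.099, 0.002]
ft_force: [0.4, -0.7, -0.3]
grip_width: 1.0
```

Run:
```python
from bench import ctrl
from h import *
import json
c=ctrl.calibration('wrist'); im=ctrl.get_image('wrist'); cv2.imwrite('pics/w1.png',im[:,:,::-1])
json.dump({k:np.array(v).tolist() for k,v in c.items()},open('w1.json','w'))
cv2.imwrite('pics/w1b.png',cv2.resize(im[:,:,::-1],(800,600),interpolation=cv2.INTER_CUBIC))
for n in ['battery']:
    for r in ctrl.cut_out('wrist',n)[:3]: print(n,r['score'],r['rect'])
```

```text
battery 0.97 [360.3, 39.6, 31.2, 54.6]
battery 0.74 [223.7, 145.9, 25.1, 51.1]
battery 0.47 [282.1, 253.6, 27.7, 34.9]
```

View pics/w1b.png

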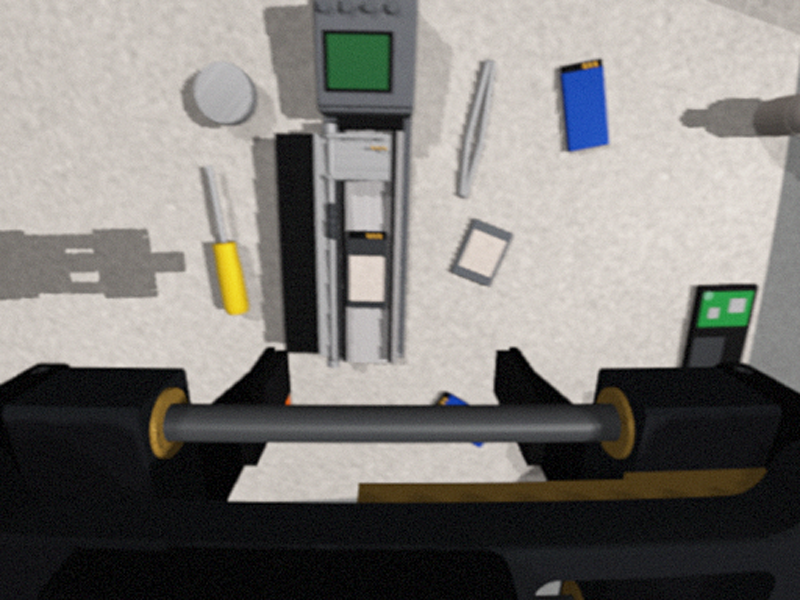

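Run:
```python
from h import *
im=cv2.imread('pics/w1.png')
cv2.imwrite('pics/w1c.png',cv2.resize(im[65:240,165:275],None,fx=3.4*2/2,fy=3.4,interpolation=cv2.INTER_CUBIC))
cv2.imwrite('pics/w1d.png',cv2.resize(im[70:160,165:275],None,fx=6,fy=6,interpolation=cv2.INTER_CUBIC))
cv2.imwrite('pics/w1e.png',cv2.resize(im[145:240,165:275],None,fx=6,fy=6,interpolation=cv2.INTER_CUBIC))
```

```text
(no output)
```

View pics/w1d.png

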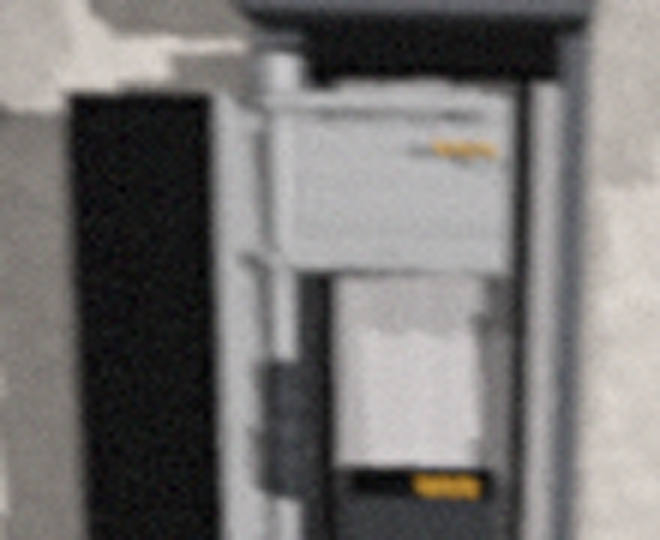

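View pics/w1e.png

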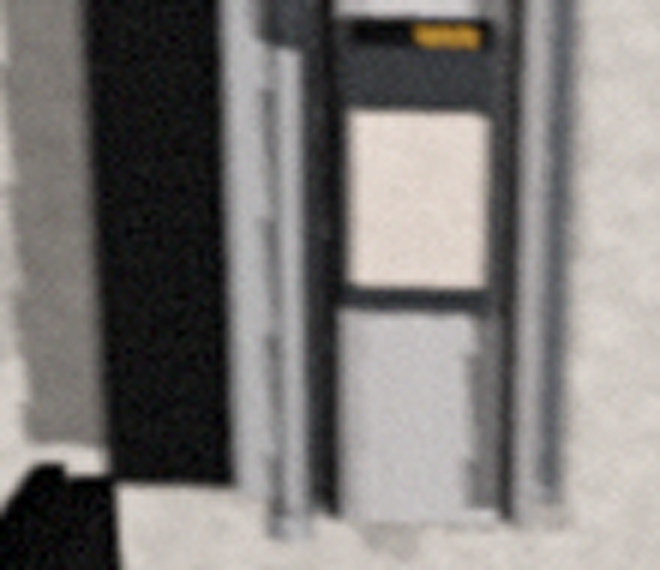

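```bash
cat > fit.py <<'E'
from h import *
import json
from scipy.optimize import least_squares
from bench import ctrl
c=json.load(open('w1.json')); ct=ctrl.calibration('top')
off=lambda p,o:(np.array(p)+.5)/6-.5+o
uv=np.array([off([70,95],[165,70]),off([212,95],[165,70]),off([110,480],[165,145]),off([232,486],[165,145])])
P=np.array([[85,85,32],[85,47,32],[-130,85,32],[-130,47,32]])/1e3
uvt=np.array([[238,163],[285,165],[219,399],[267,401]])/[4.5,3.6]+[200,120]-.4
def W(p,P): 
    co,s=np.cos(p[2]),np.sin(p[2]); return np.c_[P[:,0]*co-P[:,1]*s+p[0],P[:,0]*s+P[:,1]*co+p[1],P[:,2]]
def go(w1,w2,p0=[.56,-.065,-.06]):
    f=lambda p:np.r_[w1*(proj(c,W(p,P))-uv).ravel(),w2*(proj(ct,W(p,P))-uvt).ravel()]
    return least_squares(f,p0)
if __name__=='__main__':
    for w in [(1,0),(0,1),(1,1)]:
        r=go(*w); print(w,r.x,r.fun.round(2))
    for w in [(1,0),(0,1)]:
        f=lambda q:np.r_[w[0]*(proj(c,W(q,P)+[0,0,q[3]])-uv).ravel(),w[1]*(proj(ct,W(q,P)+[0,0,q[3]])-uvt).ravel()]
        print('with z',least_squares(f,[.56,-.065,-.06,0]).x)
    f=lambda q:np.r_[(proj(c,W(q,P)+[0,0,q[3]])-uv).ravel(),(proj(ct,W(q,P)+[0,0,q[3]])-uvt).ravel()]
    print('both z',least_squares(f,[.56,-.065,-.06,0]).x)
    p=go(1,0).x
    def inv(X): 
        d=X[:,:2]-p[:2]; co,s=np.cos(p[2]),np.sin(p[2]); return np.c_[d[:,0]*co+d[:,1]*s,-d[:,0]*s+d[:,1]*co]
    B=np.array([off([335,470],[165,70]),off([492,470],[165,70]),off([338,310],[165,145]),off([490,310],[165,145])])
    print('batt top',inv(onz(c,B,.025))*1e3)
    F=np.array([off([290,272],[165,70]),off([505,272],[165,70]),off([515,95],[165,70])])
    print('flap',inv(onz(c,F,.041))*1e3)
    print('rail R near',inv(onz(c,np.array([off([512,522],[165,145]),off([545,522],[165,145])]),.027))*1e3)
E
python3 fit.py
```

```text
(1, 0) [ 0.55995825 -0.06696125 -0.08859401] [-1.68 -1.01  1.66 -0.51 -1.52  1.25  1.5   0.87 -0.   -0.    0.   -0.
 -0.   -0.   -0.    0.  ]
(0, 1) [ 0.56005599 -0.06871378 -0.08005136] [-0.   -0.    0.   -0.    0.    0.    0.    0.   -0.59 -0.28  0.6  -0.1
 -0.66  0.08  0.66  0.27]
(1, 1) [ 0.56002461 -0.06729796 -0.08657185] [-1.57 -0.95  1.77 -0.51 -1.16  1.3   1.87  0.88 -0.84 -0.41  0.34 -0.17
 -1.37 -0.09 -0.05  0.17]
with z [ 0.5593974  -0.0653995  -0.08765168 -0.0069616 ]
with z [ 0.56181336 -0.06884371 -0.08005337 -0.01098015]
both z [ 0.5598673  -0.06644063 -0.08579144 -0.00479797]
batt top [[ -3.54992509  21.59156427]
 [ -2.55663235 -17.9194523 ]
 [-80.15813009  21.19548786]
 [-79.10409324 -19.08683306]]
flap [[ 44.6948756   30.27080698]
 [ 45.91373151 -20.09114529]
 [ 85.11325291 -21.40639755]]
rail R near [[-139.4455467   -26.46729137]
 [-139.21079693  -35.53463905]]
```

```bash
cat > ov.py <<'E'
from fit import *
import sys
def overlay(im,c,p,box,sc,out,sx=None):
    x0,y0,x1,y1=box
    g=cv2.resize(im[y0:y1,x0:x1],None,fx=sc,fy=sc,interpolation=cv2.INTER_CUBIC)
    def ln(a,b,col):
        q=((proj(c,W(p,np.array([a,b])/1e3))-[x0,y0]+.5)*sc-.5).round().astype(int)
        cv2.line(g,tuple(map(int,q[0])),tuple(map(int,q[1])),col,1,cv2.LINE_AA)
    for y in (-22,-26,22,26): ln([-140,y,27],[90,y,27],(0,0,255))
    for y in (-22,22): ln([-140,y,18],[90,y,18],(255,0,255))
    ln([-145,-42,0],[-145,42,0],(255,0,0)); ln([-145,-42,0],[200,-42,0],(255,0,0)); 
    ln([-136,33,38],[88,33,38],(0,255,255))
    for y in (47,85): ln([-130,y,32],[85,y,32],(0,255,0))
    for x in (-130,85): ln([x,47,32],[x,85,32],(0,255,0))
    for x in (45,85): ln([x,-22,41],[x,33,41],(255,255,0))
    cv2.imwrite(out,g)
E
python3 - <<'E'
from ov import *
p=go(1,0).x
overlay(cv2.imread('pics/w1.png'),c,p,(165,60,275,240),3.3,'pics/o1.png')
overlay(cv2.imread('pics/top0.png'),ct,go(0,1).x,(225,125,310,250),4.6,'pics/o2.png')
E
```

```text
(no output)
```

View pics/o1.png

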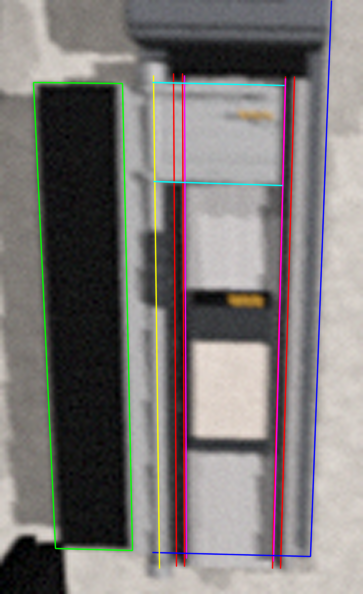

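View pics/o2.png

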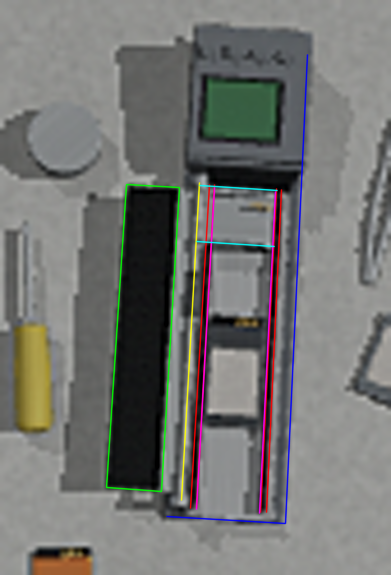

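Request:
{"fn": "step_arm", "kwargs": {"plan": [[[0, 0, 0.024], [-0.035, -0.03, 0.0], 60], [[0, 0, 0.024], [-0.06, -0.05, 0.02], 100], [[0, 0, 0.024], [-0.07, -0.059, 0.05], 100], [[0, 0, 0.024], [-0.07, -0.059, 0.09], 100], [[0, 0, 0.024], [-0.07, -0.059, 0.12], 100], [[0, 0, 0.024], [-0.07, -0.059, 0.14], 100], [[0, 0, 0.024], [-0.07, -0.059, 0.15], 100], [[0, 0, 0.024], [-0.07, -0.059, 0.157], 100], [[0, 0, 0.024], [-0.07, -0.059, 0.157], 100], [[0, 0, 0.024], [-0.07, -0.059, 0.157], 100]]}}

```text
time: 2.95
position: [0.4632, -0.0274, 0.0954]
tool_rot: [3.138, -0.134, 0.002]
ft_force: [0.1, -0.1, -0.4]
grip_width: 0.609
```

Run:
```python
from ov import *
p=go(1,0).x
s=ctrl.get_state(); print(s['position'],s['tool_rot'],s['ft_force'],s['grip_width'])
c2=ctrl.calibration('wrist'); im=ctrl.get_image('wrist')[:,:,::-1].copy(); cv2.imwrite('pics/w2.png',im)
overlay(im,c2,p,(0,0,512,384),1.56,'pics/o3.png')
for n in ['side','top']:
    im=ctrl.get_image(n)[:,:,::-1].copy(); cv2.imwrite(f'pics/{n}2.png',im)
    if n=='top': overlay(im,ct,p,(205,120,335,260),4.2,'pics/o4.png')
im=cv2.imread('pics/side2.png'); cv2.imwrite('pics/s2c.png',cv2.resize(im[130:280,190:360],None,fx=4,fy=4,interpolation=cv2.INTER_CUBIC))
```

```text
[ 0.46321742 -0.02743878  0.09541609] [ 3.13843170e+00 -1.33746662e-01  1.93321071e-03] [ 0.11808764 -0.14254234 -0.42104558] 0.6085574251635006
```

View pics/o3.png

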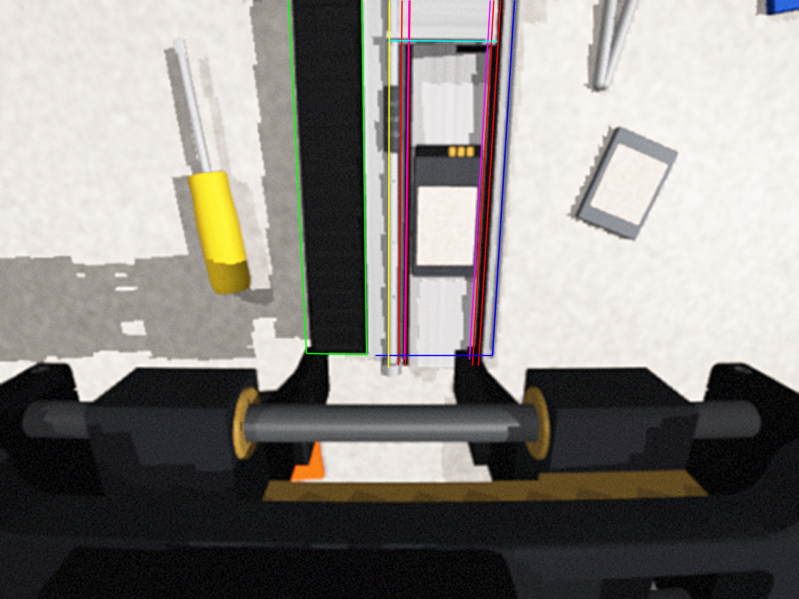

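View pics/s2c.png

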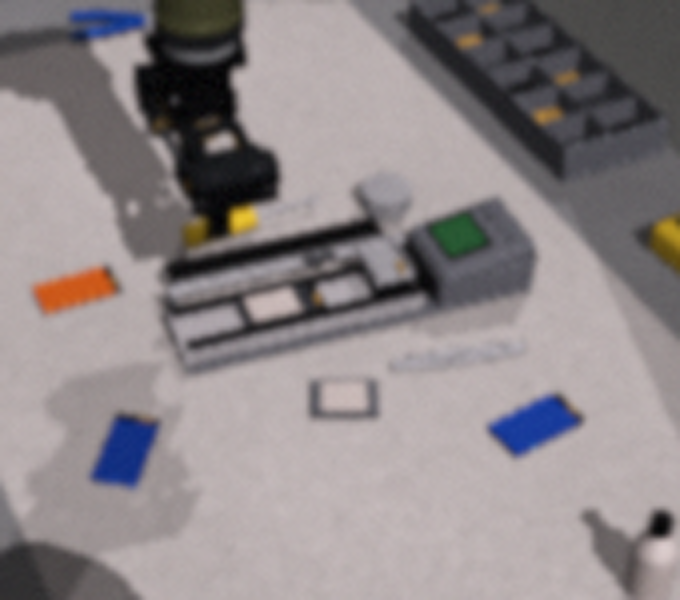

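Run:
```python
from fit import *
s=ctrl.get_state(); M=R.from_rotvec(s['tool_rot']).as_matrix(); T=s['position']; print(T)
c=ctrl.calibration('wrist')
p=go(1,0).x; print(p)
def inv(X): 
    d=np.atleast_2d(X)[:,:2]-p[:2]; co,q=np.cos(p[2]),np.sin(p[2]); return np.c_[d[:,0]*co+d[:,1]*q,-d[:,0]*q+d[:,1]*co]*1e3
print('tcp dock',inv(T))
print('batt',inv(onz(c,np.array([[413,275],[476,275],[416,147],[485,147]])/1.5625-.3,.025)))
print('bar in',inv(onz(c,np.array([[306,352],[366,352]])/1.5625-.3,.032)))
tips=np.array([[x,y,.014] for y in(-.0415,-.0265,.0265,.0415) for x in (-.0095,.0095)])@M.T+T
print((proj(c,tips)*1.5625).round(),M.round(3))
```

```text
[ 0.46308753 -0.02744002  0.09528117]
[ 0.55995825 -0.06696125 -0.08859401]
tcp dock [[-99.98756151  30.79528802]]
batt [[-80.13864328  18.09626772]
 [-79.95154681 -20.65784077]
 [ -5.70619875  17.70662674]
 [ -5.35855113 -21.47101284]]
bar in [[-128.66247586   85.17623962]
 [-128.44409941   47.19694649]]
[[310. 356.]
 [308. 321.]
 [340. 356.]
 [338. 321.]
 [444. 357.]
 [446. 321.]
 [474. 356.]
 [476. 321.]] [[ 0.996 -0.085  0.001]
 [-0.085 -0.996 -0.   ]
 [ 0.001  0.    -1.   ]]
```

Run:
```python
from h import *
im=cv2.imread('pics/w2.png')
cv2.imwrite('pics/w2c.png',cv2.resize(cv2.convertScaleAbs(im[190:310,170:340],alpha=1.5,beta=25),None,fx=4.6,fy=4.6,interpolation=cv2.INTER_CUBIC))
```

```text
(no output)
```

View pics/w2c.png

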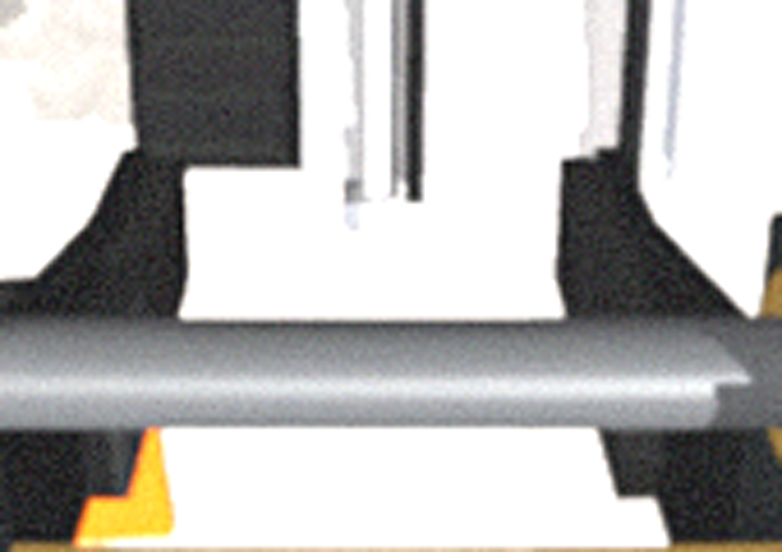

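Run:
```python
from fit import *
s=ctrl.get_state(); M=R.from_rotvec(s['tool_rot']).as_matrix(); T=s['position']
cs=ctrl.calibration('side')
im=cv2.imread('pics/side2.png'); x0,y0=210,120; sc=6
g=cv2.resize(cv2.convertScaleAbs(im[y0:y0+95,x0:x0+120],alpha=1.4,beta=30),None,fx=sc,fy=sc,interpolation=cv2.INTER_CUBIC)
for z,col in ((.014,(0,0,255)),(-.023,(255,0,255)),(-.056,(0,255,0))):
    for y in(-.0415,-.0265,.0265,.0415):
        for x in (-.0095,.0095):
            q=(proj(cs,(M@[x,y,z]+T))[0]-[x0,y0]+.5)*sc; cv2.circle(g,tuple(int(v) for v in q),3,col,-1)
cv2.imwrite('pics/s2d.png',g)
```

```text
(no output)
```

View pics/s2d.png

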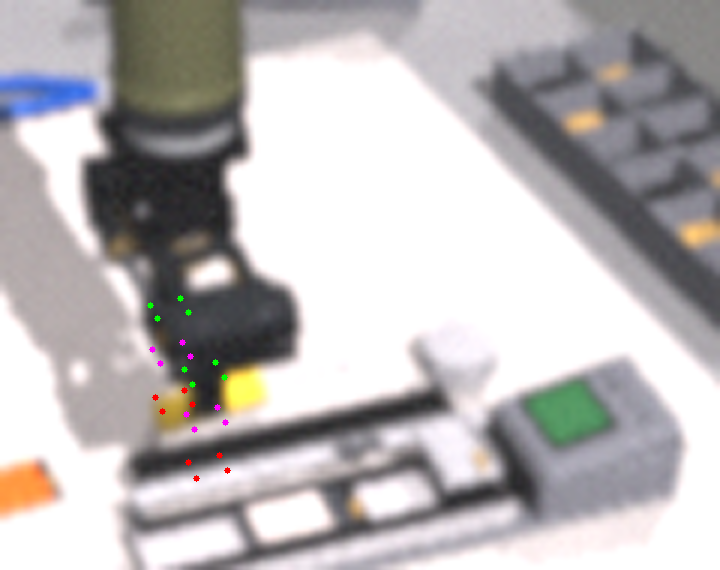

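Request:
{"fn": "step_arm", "kwargs": {"plan": [[[0, 0, 0], [0, -0.002, 0.012], 100], [[0, 0, 0], [0, -0.002, 0.025], 100], [[0, 0, 0], [0, -0.002, 0.036], 100], [[0, 0, 0], [0, -0.002, 0.042], 100], [[0, 0, 0], [0, -0.002, 0.045], 100], [[0, 0, 0], [0, -0.002, 0.048], 100], [[0, 0, 0], [0, -0.002, 0.051], 100], [[0, 0, 0], [0, -0.002, 0.053], 100], [[0, 0, 0], [0, -0.002, 0.055], 100], [[0, 0, 0], [0, -0.002, 0.055], 100]]}}

```text
time: 4.35
position: [0.4627, -0.0254, 0.0396]
tool_rot: [3.139, -0.134, -0.0]
ft_force: [0.5, 0.7, 0.2]
grip_width: 0.611
```

Run:
```python
from fit import *
s=ctrl.get_state(); print(s['position'],s['ft_force'],s['torque'],s['grip_width'])
im=ctrl.get_image('wrist')[:,:,::-1].copy(); cv2.imwrite('pics/w3.png',im)
im=ctrl.get_image('side')[:,:,::-1].copy(); cv2.imwrite('pics/side3.png',im)
x0,y0=210,120
cv2.imwrite('pics/s3.png',cv2.resize(cv2.convertScaleAbs(im[y0:y0+95,x0:x0+120],alpha=1.4,beta=30),None,fx=6,fy=6,interpolation=cv2.INTER_CUBIC))
cv2.imwrite('pics/w3b.png',cv2.resize(cv2.imread('pics/w3.png'),(800,600),interpolation=cv2.INTER_CUBIC))
```

```text
[ 0.46272606 -0.02537715  0.03962901] [0.51012358 0.65627093 0.19966827] [ 0.02309424  0.04229146 -0.03061669] 0.6112952275194808
```

View pics/s3.png

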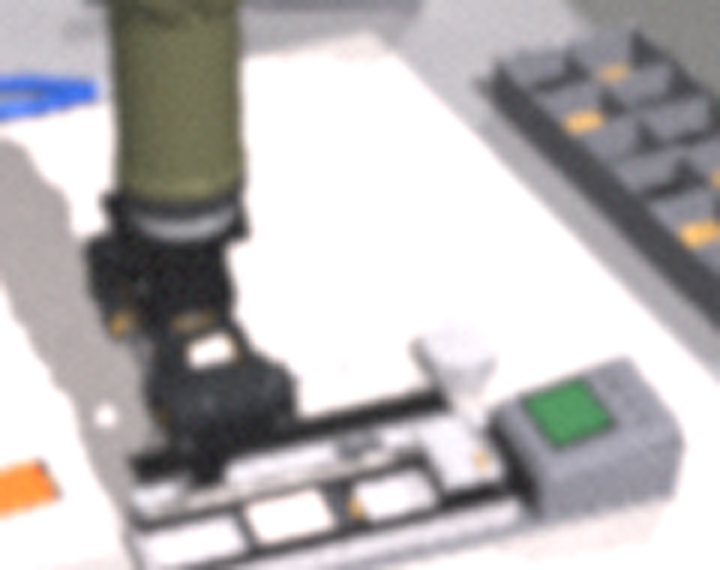

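View pics/w3b.png

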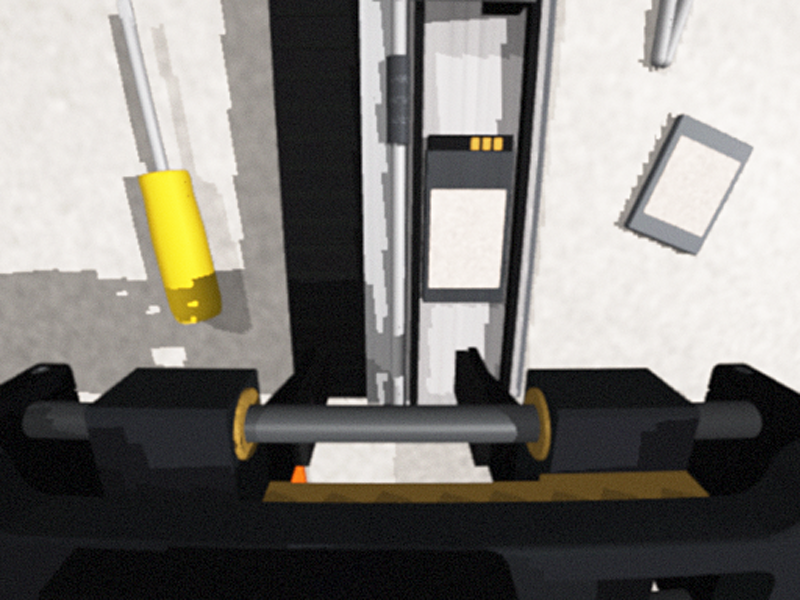

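Request:
{"fn": "step_arm", "kwargs": {"plan": [[[0, 0, 0], [0, 0, 0.008], 100], [[0, 0, 0], [0, 0, 0.016], 100], [[0, 0, 0], [0, 0, 0.02], 100], [[0, 0, 0], [0, 0, 0.024], 100], [[0, 0, 0], [0, 0, 0.027], 100], [[0, 0, 0], [0, 0, 0.029], 100], [[0, 0, 0], [0, 0, 0.031], 100], [[0, 0, 0], [0, 0, 0.033], 100], [[0, 0, 0], [0, 0, 0.033], 100], [[0, 0, 0], [0, 0, 0.033], 100]]}}

```text
time: 5.7
position: [0.4631, -0.0257, 0.007]
tool_rot: [3.138, -0.134, 0.001]
ft_force: [-1.4, -2.7, 4.0]
grip_width: 0.609
```

```bash
cat > look.py <<'E'
from fit import *
import sys
k=sys.argv[1]
s=ctrl.get_state(); print(s['time'],s['position'],s['ft_force'],s['torque'],s['grip_width'])
im=ctrl.get_image('wrist')[:,:,::-1].copy(); cv2.imwrite(f'pics/w{k}.png',cv2.resize(im,(800,600),interpolation=cv2.INTER_CUBIC))
im=ctrl.get_image('side')[:,:,::-1].copy()
x0,y0=210,120
cv2.imwrite(f'pics/s{k}.png',cv2.resize(cv2.convertScaleAbs(im[y0:y0+95,x0:x0+120],alpha=1.4,beta=30),None,fx=6,fy=6,interpolation=cv2.INTER_CUBIC))
E
python3 look.py 4
```

```text
5.7 [ 0.46312563 -0.02566546  0.00698802] [-1.39255663 -2.67397334  3.99745168] [-0.45266187  0.24640912  0.01394794] 0.6093664461059325
```

View pics/s4.png

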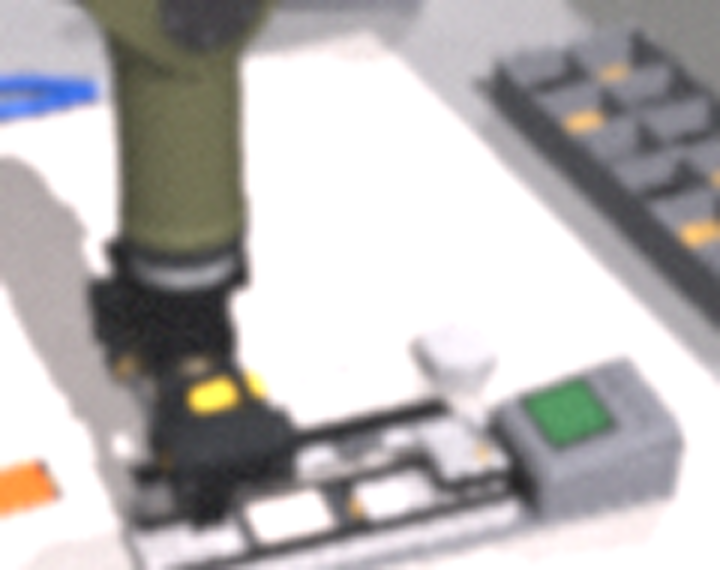

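View pics/w4.png

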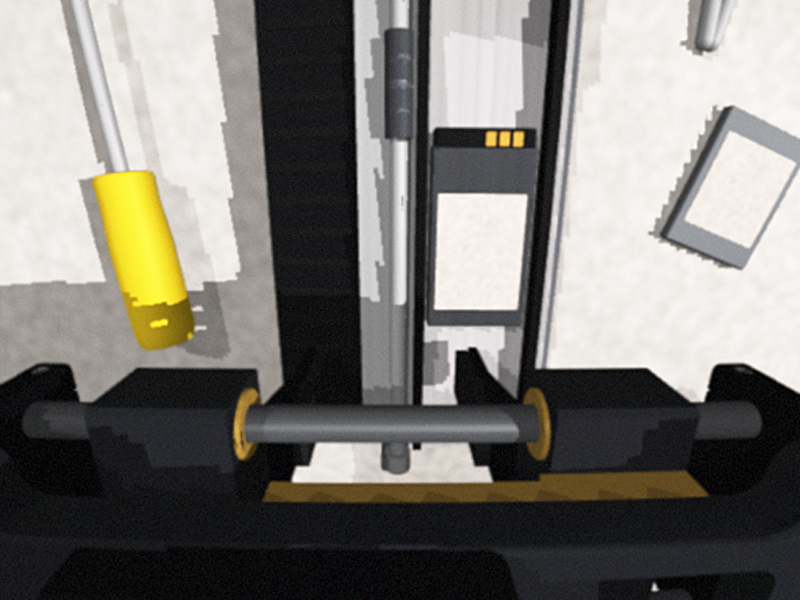

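Request:
{"fn": "step_arm", "kwargs": {"plan": [[[0, 0, 0], [0, 0, 0.001], 100], [[0, 0, 0], [0, 0, 0.002], 100], [[0, 0, 0], [0, 0, 0.003], 100], [[0, 0, 0], [0, 0, 0.004], 100], [[0, 0, 0], [0, 0, 0.005], 100], [[0, 0, 0], [0, 0, 0.006], 100], [[0, 0, 0], [0, 0, 0.007], 100], [[0, 0, 0], [0, 0, 0.007], 100], [[0, 0, 0], [0, 0, 0.007], 100], [[0, 0, 0], [0, 0, 0.007], 100]]}}

```text
time: 7.05
position: [0.4634, -0.0251, 0.0]
tool_rot: [-3.138, 0.134, -0.002]
ft_force: [-1.2, -2.2, 7.0]
grip_width: 0.612
```

```bash
python3 look.py 5
```

```text
7.05 [ 4.63405487e-01 -2.50828408e-02  2.58697861e-05] [-1.21662557 -2.15736923  7.04116776] [-0.19741952  0.16301109  0.01357948] 0.6115727483936744
```

View pics/s5.png

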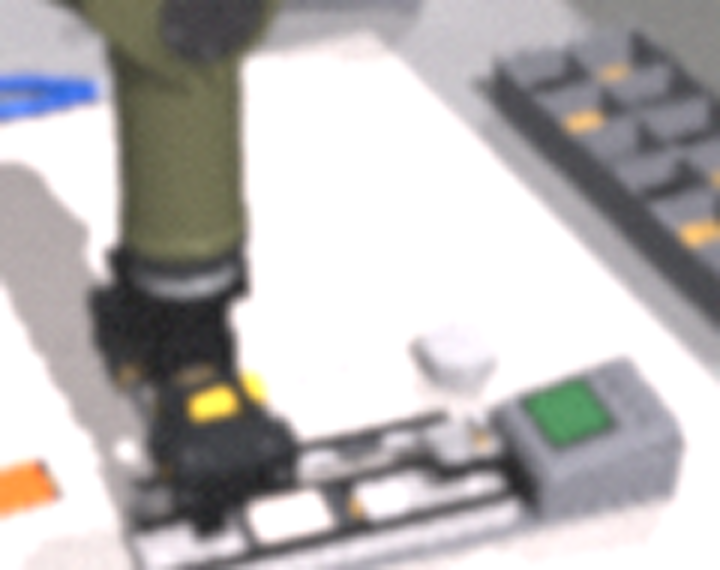

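View pics/w5.png

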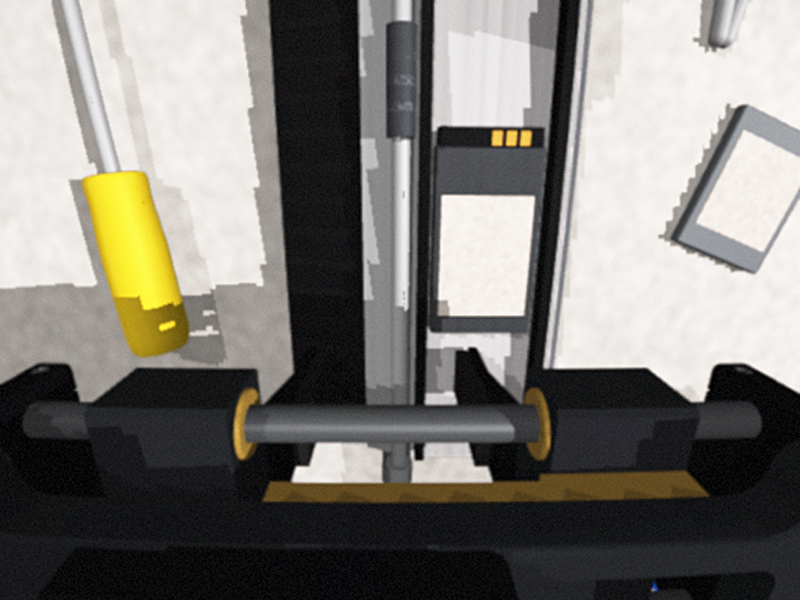

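Request:
{"fn": "step_arm", "kwargs": {"plan": [[[0, 0, 0], [0, 0, 0.001], 100], [[0, 0, 0], [0.002, 0, 0.0015], 100], [[0, 0, 0], [0.006, 0, 0.0015], 100], [[0, 0, 0], [0.01, 0, 0.0015], 100], [[0, 0, 0], [0.014, 0, 0.0015], 100], [[0, 0, 0], [0.018, 0, 0.0015], 100], [[0, 0, 0], [0.022, 0, 0.0015], 100], [[0, 0, 0], [0.026, 0, 0.0015], 100], [[0, 0, 0], [0.03, 0, 0.0015], 100], [[0, 0, 0], [0.03, 0, 0.0015], 100]]}}

```text
time: 8.4
position: [0.4902, -0.0261, -0.0023]
tool_rot: [-3.137, 0.132, 0.009]
ft_force: [-6.7, 1.8, 10.0]
grip_width: 0.609
```

```bash
python3 look.py 6
```

```text
8.4 [ 0.49018125 -0.02608536 -0.00234733] [-6.70060523  1.80359112 10.04533052] [ 0.39382361  1.49208843 -0.00556951] 0.609463970137585
```

View pics/w6.png

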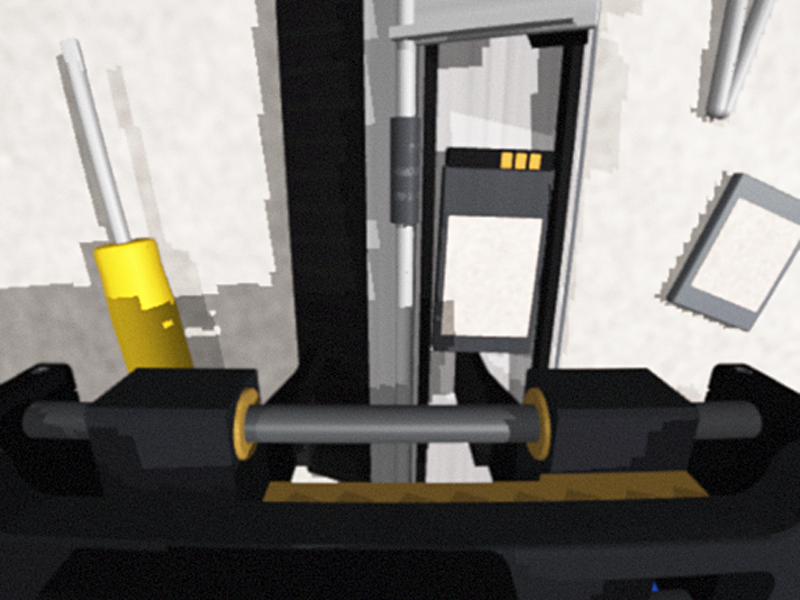

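View pics/s6.png

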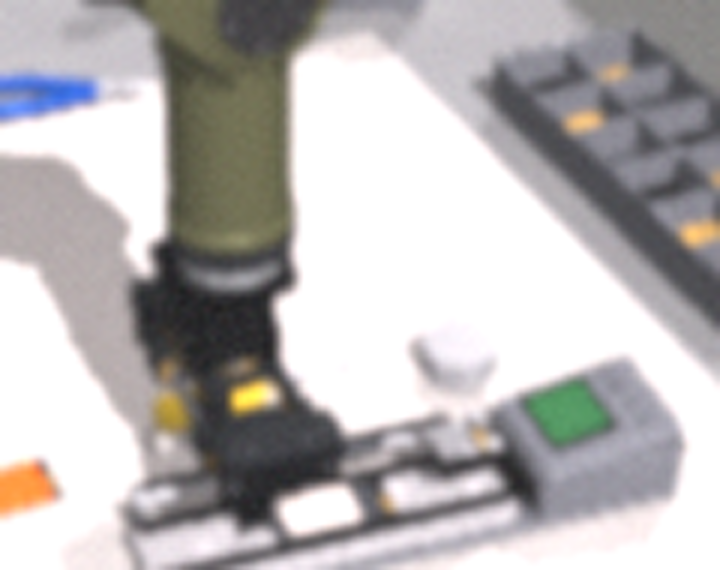

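Request:
{"fn": "step_arm", "kwargs": {"plan": [[[0, 0, 0], [0.003, 0, -0.0008], 100], [[0, 0, 0], [0.007, 0, -0.0008], 100], [[0, 0, 0], [0.011, 0, -0.0008], 100], [[0, 0, 0], [0.015, 0, -0.0008], 100], [[0, 0, 0], [0.019, 0, -0.0008], 100], [[0, 0, 0], [0.023, 0, -0.0008], 100], [[0, 0, 0], [0.027, 0, -0.0008], 100], [[0, 0, 0], [0.031, 0, -0.0008], 100], [[0, 0, 0], [0.035, 0, -0.0008], 100], [[0, 0, 0], [0.035, 0, -0.0008], 100]]}}

```text
time: 9.75
position: [0.5284, -0.031, -0.0008]
tool_rot: [-3.139, 0.134, -0.002]
ft_force: [-2.6, 2.0, 4.1]
grip_width: 0.606
```

```bash
python3 look.py 7
```

```text
9.75 [ 0.52842872 -0.03096055 -0.0007788 ] [-2.58309661  2.03371554  4.14065344] [0.66195854 0.43458731 0.03933692] 0.6063080292426257
```

View pics/w7.png

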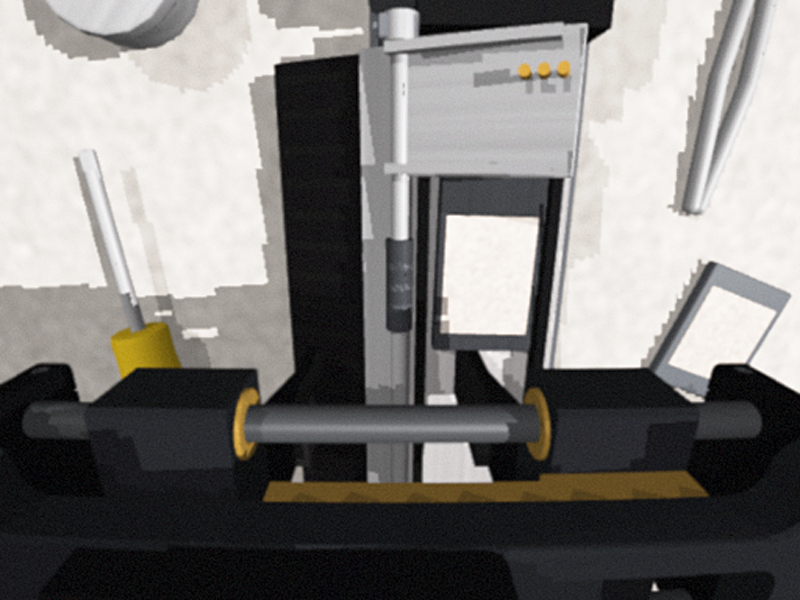

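View pics/s7.png

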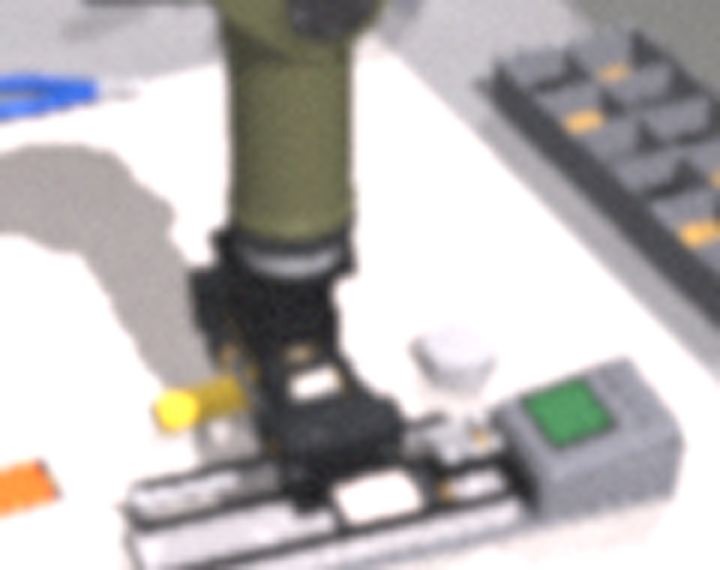

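Request:
{"fn": "step_arm", "kwargs": {"plan": [[[0, 0, 0], [0.003, 0, 0], 100], [[0, 0, 0], [0.007, 0, 0], 100], [[0, 0, 0], [0.011, 0, 0], 100], [[0, 0, 0], [0.015, 0, 0], 100], [[0, 0, 0], [0.019, 0, 0], 100], [[0, 0, 0], [0.023, 0, 0], 100], [[0, 0, 0], [0.027, 0, 0], 100], [[0, 0, 0], [0.03, 0, 0], 100], [[0, 0, 0], [0.033, 0, 0], 100], [[0, 0, 0], [0.033, 0, 0], 100]]}}

```text
time: 11.1
position: [0.561, -0.0337, -0.0009]
tool_rot: [-3.139, 0.134, -0.001]
ft_force: [-2.7, 2.1, 4.7]
grip_width: 0.61
```

```bash
python3 look.py 8
python3 - <<'E'
from fit import *
T=ctrl.get_state()['position'];p=go(1,0).x
d=T[:2]-p[:2];co,q=np.cos(p[2]),np.sin(p[2]);print(d[0]*co+d[1]*q,-d[0]*q+d[1]*co)
E
```

```text
11.1 [ 0.56102517 -0.03366543 -0.00086018] [-2.68236388  2.10739564  4.74516078] [0.64977617 0.56382906 0.0190654 ] 0.6102530699956056
-0.0019109042659271062 0.033241255000622624
```

View pics/w8.png

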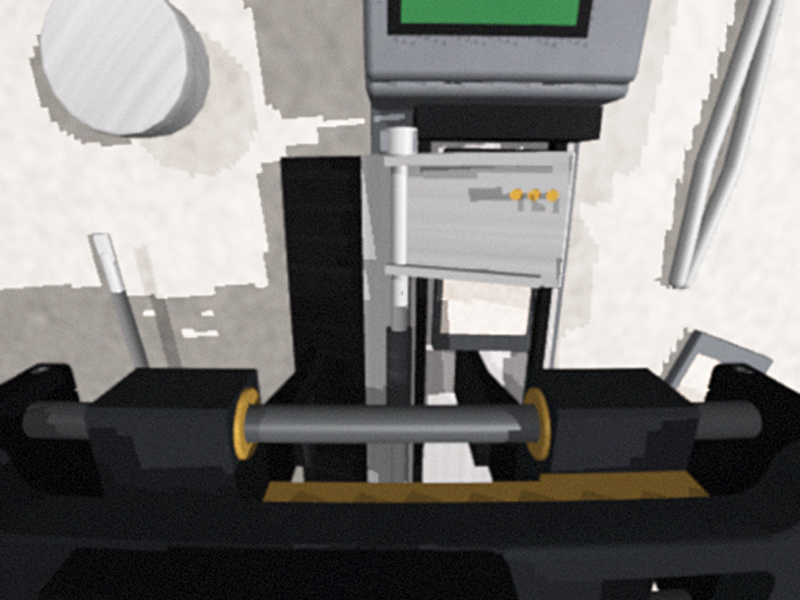

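View pics/s8.png

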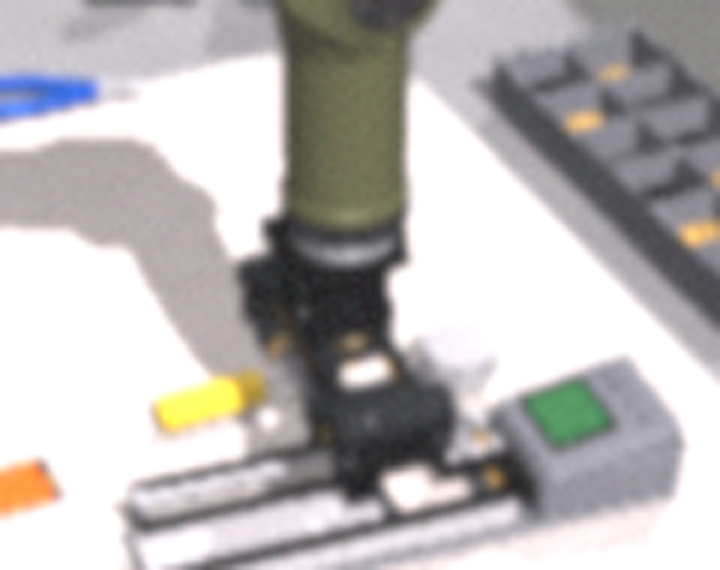

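Request:
{"fn": "step_arm", "kwargs": {"plan": [[[0, 0, 0], [0.001, 0, 0], 100], [[0, 0, 0], [0.002, 0, 0], 100], [[0, 0, 0], [0.003, 0, 0], 100], [[0, 0, 0], [0.0035, 0, 0], 100], [[0, 0, 0], [0.004, 0, 0], 100], [[0, 0, 0], [0.0045, 0, 0], 100], [[0, 0, 0], [0.005, 0, 0], 100], [[0, 0, 0], [0.0055, 0, 0], 100], [[0, 0, 0], [0.0055, 0, 0], 100], [[0, 0, 0], [0.0055, 0, 0], 100]]}}

```text
time: 12.45
position: [0.5635, -0.0341, -0.0012]
tool_rot: [3.138, -0.135, -0.008]
ft_force: [-9.1, 1.9, 9.8]
grip_width: 0.609
```

```bash
python3 look.py 9
python3 - <<'E'
from ov import *
c2=ctrl.calibration('wrist'); im=ctrl.get_image('wrist')[:,:,::-1].copy()
p=go(1,0).x
def draw(g,x0,y0,sc):
    def ln(a,b,col):
        q=((proj(c2,W(p,np.array([a,b])/1e3))-[x0,y0]+.5)*sc-.5).round().astype(int)
        cv2.line(g,tuple(map(int,q[0])),tuple(map(int,q[1])),col,1,cv2.LINE_AA)
    ln([12,-20,25],[12,20,25],(0,0,255)); ln([90,-22,25],[90,22,25],(255,0,0)); ln([90,-22,38],[90,22,38],(0,255,0));ln([-100,47,32],[85,47,32],(0,255,0));ln([85,47,32],[85,85,32],(0,255,0))
g=cv2.resize(cv2.convertScaleAbs(im[70:240,220:390],alpha=1.5,beta=30),None,fx=3.5,fy=3.5,interpolation=cv2.INTER_CUBIC)
cv2.imwrite('pics/w9n.png',g); g=g.copy(); draw(g,220,70,3.5); cv2.imwrite('pics/w9o.png',g)
E
```

```text
12.45 [ 0.5635465  -0.034086   -0.00124896] [-9.05120481  1.86617088  9.8377817 ] [ 0.64531081  2.10213322 -0.12203134] 0.6088167692893466
```

View pics/w9n.png

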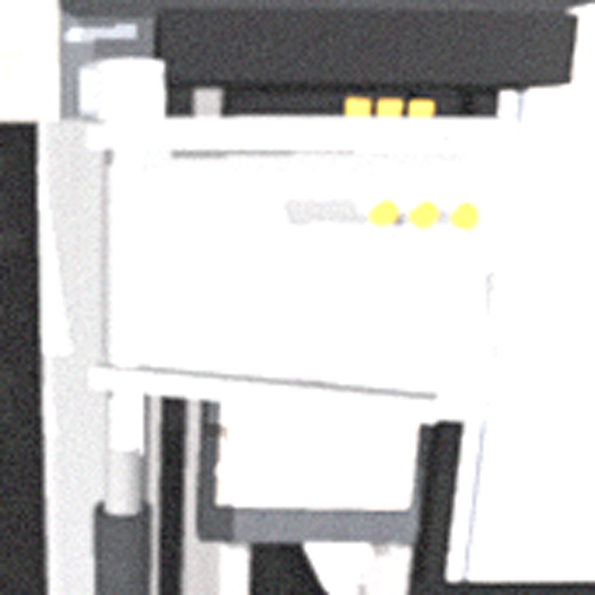

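View pics/w9o.png

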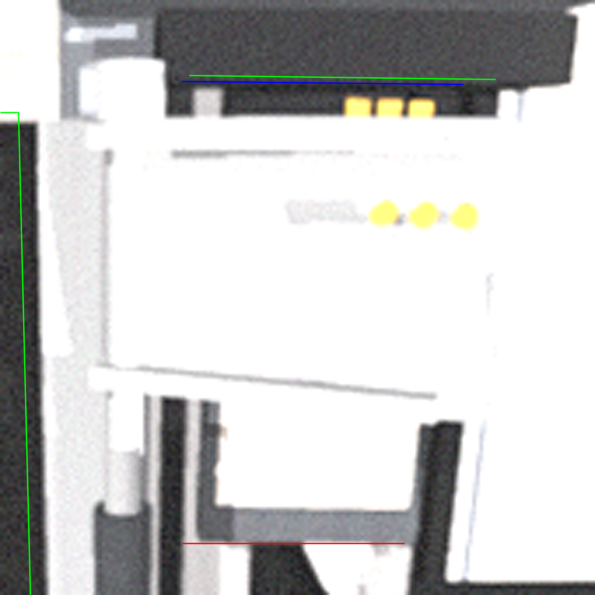

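Request:
{"fn": "step_arm", "kwargs": {"plan": [[[0, 0, 0], [0.001, 0, -0.0005], 100], [[0, 0, 0], [0.002, 0, -0.001], 100], [[0, 0, 0], [0.003, 0, -0.001], 100], [[0, 0, 0], [0.003, 0, -0.001], 100], [[0, 0, 0], [0.003, 0, -0.001], 100], [[0, 0, 0], [0.003, 0, -0.001], 100], [[0, 0, 0], [0.003, 0, -0.001], 100], [[0, 0, 0], [0.003, 0, -0.001], 100], [[0, 0, 0], [0.003, 0, -0.001], 100], [[0, 0, 0], [0.003, 0, -0.001], 100]]}}

```text
time: 13.85
position: [0.5637, -0.0342, -0.0012]
tool_rot: [3.138, -0.135, -0.017]
ft_force: [-13.7, 2.9, 9.8]
grip_width: 0.607
```

Request:
{"fn": "step_arm", "kwargs": {"plan": [[[0, 0, 0], [-0.002, 0, 0], 100], [[0, 0, 0], [-0.005, 0, 0], 100], [[0, 0, 0], [-0.008, 0, 0], 100], [[0, 0, 0], [-0.01, 0, -0.001], 100], [[0, 0, 0], [-0.01, 0, -0.004], 100], [[0, 0, 0], [-0.01, 0, -0.008], 100], [[0, 0, 0], [-0.01, 0, -0.013], 100], [[0, 0, 0], [-0.01, 0, -0.02], 100], [[0, 0, 0], [-0.01, 0, -0.03], 100], [[0, 0, 0], [-0.01, 0, -0.045], 100]]}}

```text
time: 15.1
position: [0.5584, -0.0338, 0.0455]
tool_rot: [3.139, -0.134, -0.002]
ft_force: [-0.0, -0.2, -0.7]
grip_width: 0.61
```

Request:
{"fn": "step_arm", "kwargs": {"plan": [[[0, 0, 0], [0, 0, -0.02], 100], [[0, 0, 0], [0, 0, -0.05], 100], [[0, 0, 0], [-0.01, 0, -0.08], 100], [[0, 0, 0], [-0.02, 0, -0.11], 100], [[0, 0, 0], [-0.03, 0, -0.14], 100], [[0, 0, 0], [-0.04, 0, -0.17], 100], [[0, 0, 0], [-0.05, 0, -0.19], 100], [[0, 0, 0], [-0.05, 0, -0.2], 100], [[0, 0, 0], [-0.05, 0, -0.2], 100], [[0, 0, 0], [-0.05, 0, -0.2], 100]]}}

```text
time: 16.35
position: [0.5089, -0.0294, 0.2442]
tool_rot: [-3.138, 0.134, 0.002]
ft_force: [-0.9, 0.0, -0.9]
grip_width: 0.61
```

```bash
python3 look.py 10
python3 - <<'E'
from ov import *
c2=ctrl.calibration('wrist'); im=ctrl.get_image('wrist')[:,:,::-1].copy()
p=go(1,0).x
x0,y0,sc=170,20,4
g=cv2.resize(im[y0:y0+150,x0:x0+150],None,fx=sc,fy=sc,interpolation=cv2.INTER_CUBIC)
for a,b,col in (([12,-20,25],[12,20,25],(0,0,255)),([90,-22,25],[90,22,25],(255,0,0)),([85,47,32],[85,85,32],(0,255,0))):
    q=((proj(c2,W(p,np.array([a,b])/1e3))-[x0,y0]+.5)*sc-.5).round().astype(int)
    cv2.line(g,tuple(map(int,q[0])),tuple(map(int,q[1])),col,1,cv2.LINE_AA)
cv2.imwrite('pics/w10o.png',g)
E
```

```text
16.35 [ 0.50886735 -0.02936417  0.24417481] [-0.88862824  0.0347276  -0.9450276 ] [ 0.02922538  0.06459611 -0.00596846] 0.610402228683874
```

View pics/w10.png

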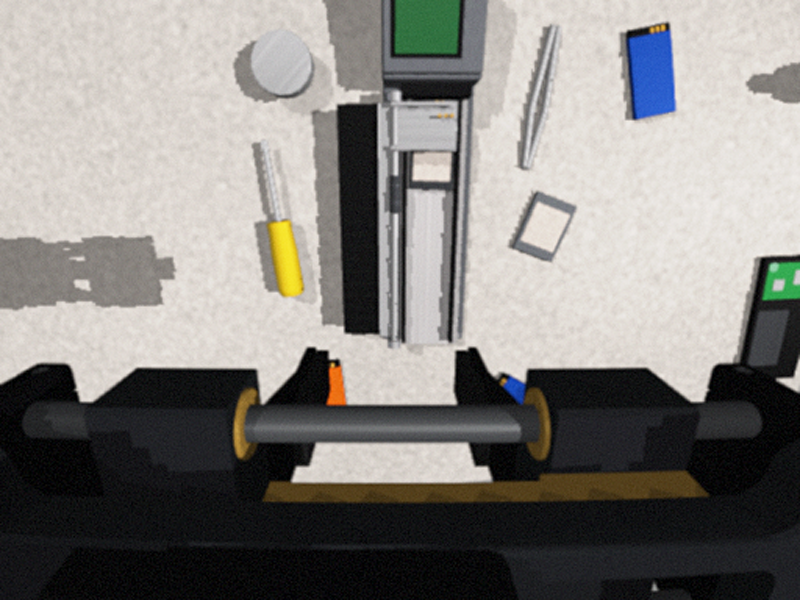

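View pics/w10o.png

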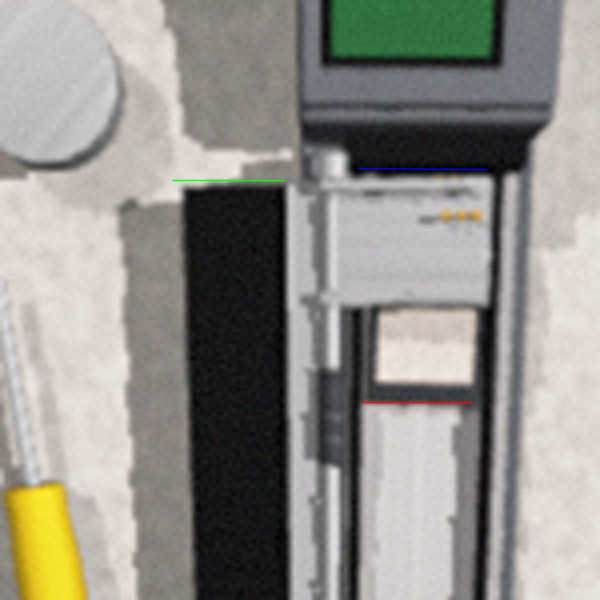

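View pics/s10.png

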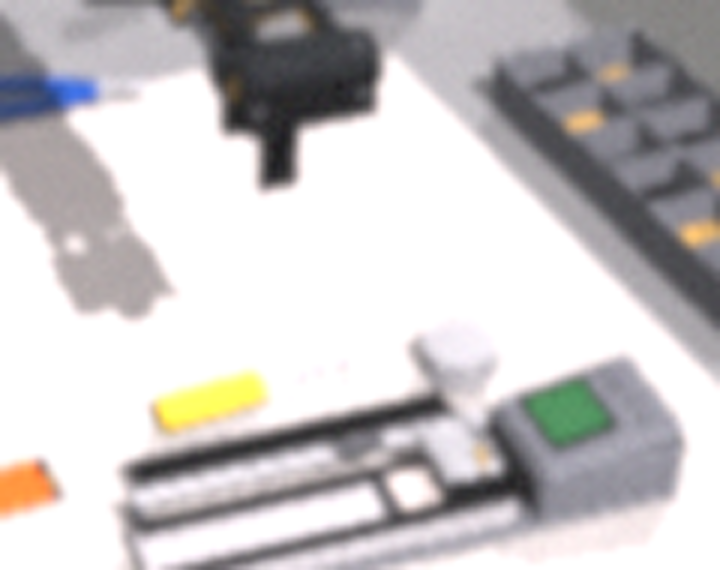

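```bash
python3 -c "
from bench import ctrl
print(ctrl.close_job())"
```

```text
the job is handed in; nothing more can be done
None
```

The battery is loaded. I held the flap open with the left fingertip on the thumb bar and slid the battery under it with the right fingertip until it met the end stop. Then I backed off, let the bar up so the flap came down on the battery, and lifted clear. I handed the job in at about 16.5 s.

**Checks that passed:**
- **At the stop:** raising the push from 9 N to 13.7 N moved the fingertip only 0.2 mm.
- **Final pictures:** the battery's rear edge lies on the projected x = 12 line, the flap is down on it, and the bar is back up. The driver, tin, tweezers, spare pack and blue look-alike show no visible shift. The flux bottle and pliers were only partly in those pictures and I did not check them.
- **Clear of everything:** the force reading was about 1 N with the arm raised, which is sensor noise.

**Disagreements:**
- **Fingertip position:** the text puts the tips 14 mm ahead of the TCP. Both camera views showed them about 37 mm shorter than that, and the height at which the bar first pushed back agreed. I went by the pictures and the force reading.
- **Bar force:** it varied between 4 and 10 N during the push, against about 7 N in the text. The flap stayed visibly open throughout.

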